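# Open the sprung formula canister

## Robot

A 7-joint arm with a two-finger parallel gripper is mounted at the origin on the work surface. World frame = base frame: x ahead of the robot, y to its left, z up, the work surface at z = 0. Lengths are in m, angles in rad, forces in N, time in s.
With the tool pointing down it reaches from about 0.425 to 1.025 m from the base axis. Payload 9.4 kg.
Tool frame: the origin (TCP) lies between the finger pads; the fingertips stand 14 mm ahead of it and the grasp point (between the pads) lies 5 mm behind it; x points along the fingers, y is the direction in which the jaws open and shut, and the axes are right-handed (so a half turn about x gives the same grasp; the last joint's range is limited). The gripper opens to 85 mm and grips with 20 to 120 N. Pads are 22 mm wide; open, the fingers measure 114 mm over their backs; the gripper's body (76 mm by 85 mm) begins 54 mm behind the grasp point. The pads swing forward as they close: fully open they stand 13 mm farther back than shut.
Start: joints at [1.165, 0.599, -0.003, 1.599, 0.002, 0.943, -0.08], TCP at [0.234, -0.686, 0.245] pointing down, gripper open.
Joint ranges: [-2.57, 2.57], [-0.35, 1.97], [-1.29, 1.29], [0.11, 2.56], [-1.05, 4.19], [0.11, 1.86], [-2.63, 2.63]. Speed limits (rad/s): [2.22, 2.22, 3.01, 3.01, 3.14, 3.14, 3.14].

## Interface

Orientations are given as a rotation vector (axis times angle).
In Python, from station import monitor, cams, arm gives the robot as it stands.
- The arm moves only by the shell command python3 -m handwheel 'ROWS'. ROWS is JSON, one flat list of numbers, 7 for each row, row after row: the turn, a rotation vector about the tool's x, y, z in rad, then the shift along the tool's x, y, z in cm, then the closure in counts, from 0 (fully open) to 255 (shut). In form: [wx, wy, wz, x, y, z, hand, wx, wy, wz, x, y, z, hand, ...]. A call has 1 to 8 rows; each row shifts and turns the commanded pose from where the row before left it, along the tool's axes as they then stand; what a row does not reach is not made up. A row lasts 1/12 s, in which the tool goes at most 41.7 mm and 7.16 degrees, less where a joint would pass 70% of its speed; a pose out of reach is approached as far as the arm can. A call is refused whole if a number of a shift passes 4.17 or a number of a turn 0.125, either way. A call with a gripper value outside its range is refused whole. The fingers move at their own pace and stop on an object; the grip force is fixed at half the most. Time passes only in rows, so rows that do not move let the fingers close. It gives the time, the measured TCP pose, the force and the opening at its end, in the units of the state.
- monitor.sense(): the state, without advancing time (a new reading comes with each control period).
- cams.get_image(name): name is "scene" or "top" or "wrist"; returns a dict with "pixels" (384x512x3 uint8, red, green, blue), "z_map" (384x512 float32, m along the optical axis (not along the pixel's ray), 0 where there is no reading), "mtx" (3x3 intrinsics, pixels), "view" (4x4, takes a point from world to camera coordinates); the wrist camera has in their place "hand_eye" (4x4, takes a point from camera to tool coordinates, whose origin is the TCP and whose axes are the tool frame's). Camera axes: x right, y down, z forward; pixel columns grow to the right and rows downward; lengths in m; the calibration is good to about 2 mm. A picture is of the moment at which its call begins: read the wrist's pose just before it.
- arm.finish_job(): hands the job in, once; it reports no verdict.
The state is a dict: "clock": time; "joints": joint angles; "joint_vel": joint speeds; "effort": joint torques, N m; "tool_pos": TCP position; "tcp_rot": TCP orientation; "force": force on the tool from outside, world axes, zero at the start; "torque": the same for the moment, N m; "width": finger opening in m.
Only numpy, scipy, OpenCV 4.12 (cv2) and the standard library are available. Lean on these libraries where they do the work, as an engineer would, in place of code of your own. Each camera call takes 0.05 s, during which the arm holds its last target.

## Task

Open the milk-formula canister: unscrew its blue cap (anticlockwise from above, in as many turns of the hand as it takes), without wrenching or pulling at the thread, and have hold of the cap when it comes free so that the sprung plate below never throws it off. Then set the cap down gently in the middle of the round steel dish, right way up (as it sat on the canister), let go, and leave the other things on the table where they are.

Things in the scene. Friction and masses are not known exactly. Their poses are not given: they have to be found in the camera images.
- cap_mid (a point): Centre of the loose screw cap: blue ribbed plastic, 56 mm across, 38 mm tall, 90 g, closed on top, open below. This point is on its axis, 19 mm above its lower edge and 19 mm below its top; z points up out of its top. Round, so its yaw does not matter for gripping. It starts screwed on the canister's neck.
- cap: The same cap, origin at the centre of its lower edge. Anticlockwise (from above) undoes it, and it climbs 16 mm per full turn (2.5 mm per rad), with 1.5 mm of up-and-down play. It comes free after 4 to 6.9 rad, different each time: only feel tells when. Pulled up early, or not allowed to climb as it turns, it jams in the thread; over 40 N on the thread spoils it.
- canister_mouth (a point): Centre of the canister's neck rim, 138 mm above the table, z up along the thread's axis (vertical). A steel follower plate in the neck, on a spring (6 N when closed, 4 N when the cap is free), pushes the cap up all the time. In the thread, cap_mid lies from 7 mm below to 10 mm above this height; once free and not held, the cap is pushed some 5 mm further up, off its thread.
- canister: The canister, origin at the centre of its underside on the table: yellow, 90 mm across, sloping shoulder from 88 to 104 mm up, white threaded neck 48 mm across above that; bolted down by an aluminium foot 130 mm square. It cannot move.
- dish_floor (a point): Centre of the inner floor of the flat round steel dish, 3 mm above the table; fixed, 146 mm across, with a rim 6 mm above this floor. The cap standing in it has cap_mid 19 mm above this point.
- dish: The same dish, origin at the centre of its underside.
- syringe_a_mid (a point): Middle of a feeding syringe lying on the table, 22 mm thick, 125 mm long along its x. Leave alone.
- syringe_b_mid (a point): Middle of a second such feeding syringe. Leave alone.
- milk_mid (a point): Centre of a white bottle with an orange cap, 52 mm across, 130 mm tall. Leave alone.
- jar_mid (a point): Centre of an amber jar with a green lid, 64 mm across, 80 mm tall. Leave alone.
- bowl_mid (a point): Centre of a small blue bowl, 100 mm across, 40 mm tall. Leave alone.
There are look-alikes about, which are no part of the job. Of the things that look like the cap, the middle-sized one is meant.

How it is judged:
On the way, in this order (a step that is already met when the one before it is completed fails the run):
1. the cap is unscrewed and comes free of the thread in the fingers ((z of cap_mid in the frame of canister_mouth above 0.0135 m or horizontal distance between cap_mid and canister_mouth above 0.02 m) and contact force between cap and the fingers above 0.5 N), for 0.2 s.
2. the cap is down in the dish (horizontal distance between cap_mid and dish_floor below 0.03 m and z of cap_mid in the frame of dish_floor below 0.0215 m and angle between cap_mid's own z axis and vertical below 0.12 rad), for 0.2 s.
At the end, for the whole second after the job is handed in: the cap stands in the steel dish right way up (within 0.12 rad of upright), its centre within 30 mm of the dish's centre, on the dish's floor, let go and at rest (all of step 2 and linear speed of cap below 0.02 m/s and contact force between cap and the fingers below 0.05 N); the robot touches nothing.
It fails at once if the cap is loose: off its thread with no hold on it, and not yet down in the dish (within 8 mm of its floor) ((z of cap_mid in the frame of canister_mouth above 0.0135 m or horizontal distance between cap_mid and canister_mouth above 0.02 m) and contact force between cap and the fingers below 0.05 N and not (z of cap_mid in the frame of dish_floor below 0.027 m and horizontal distance between cap_mid and dish_floor below 0.045 m)).
It fails at once if the thread is loaded with more than 40 N (contact force between cap and canister above 40 N).
It fails at once if the cap is banged or pressed into the dish with more than 40 N (contact force between cap and dish above 40 N).
It fails at once if a bystander is moved by more than 30 mm (distance of any of syringe_a_mid, syringe_b_mid, milk_mid, jar_mid, bowl_mid from where it was at the start of the episode above 0.03 m).
It also fails if it takes over 72 s, if anything falls off the work surface, if the arm or the gripper's body presses on something with over 40 N, if the wrist force passes 120 N, or if a joint passes its speed limit or range.

## Working session

There is one attempt and no reset: what is moved stays moved. The work goes in short steps, Python scripts to look and compute and a shell command to move; the robot and the scene stay as the last step left them, time stands still between calls to the robot, and variables do not carry over. Pictures are saved under pics/ and viewed, and the job is handed in when it is done.

```bash
ls; mkdir -p pics; python3 - <<'E'
from station import monitor, cams, arm
import cv2,numpy as np
s=monitor.sense(); print(s)
for n in ["scene","top","wrist"]:
    i=cams.get_image(n); cv2.imwrite(f"pics/{n}0.png",cv2.cvtColor(i["pixels"],cv2.COLOR_RGB2BGR))
    np.savez(f"{n}0.npz",**i)
    print(n,i["mtx"].tolist(),i.get("view",i.get("hand_eye")).round(3).tolist())
E
```

```text
pics
{'clock': 0.0, 'joints': array([ 1.16528885,  0.60010281, -0.00255848,  1.60015923,  0.00179578,
        0.94289933, -0.07979078]), 'joint_vel': array([-0.00052175, -0.0009059 ,  0.00035163,  0.00131107, -0.00133609,
       -0.00052617, -0.00052169]), 'effort': array([ 1.41433429e-03, -7.76438713e+01,  1.56487249e+00, -2.58002400e+01,
        1.22617552e-02,  9.04311833e-03,  2.48363233e-05]), 'tool_pos': array([ 0.23395729, -0.68572058,  0.24442236]), 'tcp_rot': array([ 2.04358337,  0.34075371, -2.04438178]), 'force': array([-1.23518154,  0.18597551, -0.16905551]), 'torque': array([-0.01879552, -0.04535761, -0.00870809]), 'width': 0.08532399304756519}
scene [[427.7106213438515, 0.0, 256.8621999316166], [0.0, 427.7106213438515, 193.14090526689913], [0.0, 0.0, 1.0]] [[-0.199, 0.98, -0.017, 0.06], [0.786, 0.149, -0.6, -0.387], [-0.585, -0.133, -0.8, 1.424], [0.0, 0.0, 0.0, 1.0]]
top [[453.627531892108, 0.0, 250.416788644304], [0.0, 453.627531892108, 193.18851315951676], [0.0, 0.0, 1.0]] [[-0.014, -1.0, -0.001, 0.073], [-0.994, 0.014, -0.104, 0.584], [0.104, -0.001, -0.995, 1.335], [0.0, 0.0, 0.0, 1.0]]
wrist [[335.17373695109046, 0.0, 252.83722605553606], [0.0, 335.17373695109046, 190.24810955513118], [0.0, 0.0, 1.0]] [[-0.001, -0.296, 0.955, -0.13], [1.0, -0.001, 0.001, 0.001], [0.0, 0.955, 0.296, -0.075], [0.0, 0.0, 0.0, 1.0]]
```

View pics/scene0.png

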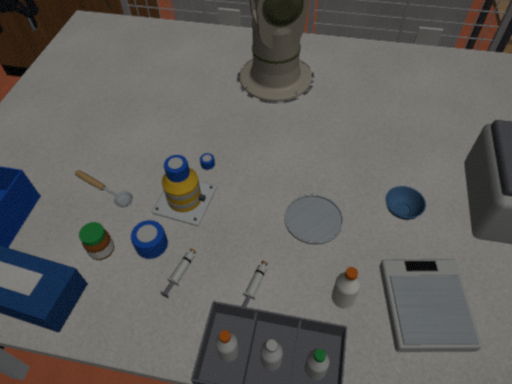

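View pics/top0.png

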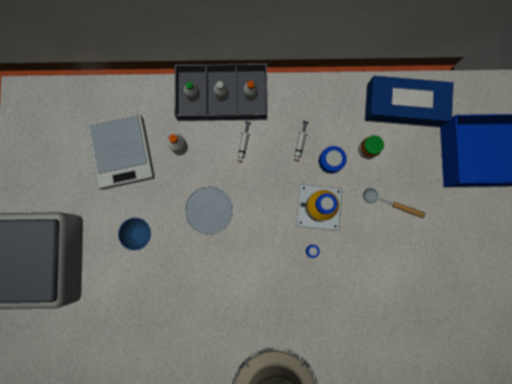

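View pics/wrist0.png

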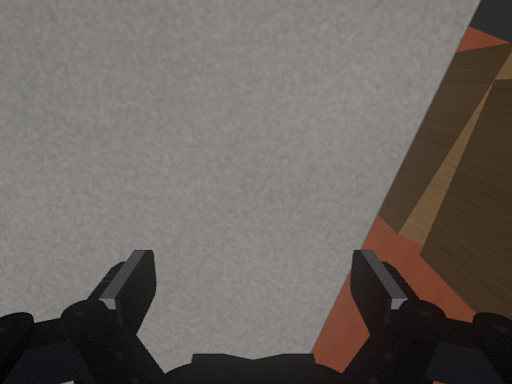

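The scene view has three cap look-alikes, each blue with a white top:
- Canister top: scene (176,166), top (326,203).
- Large one on the table: scene (149,238), top (333,159).
- Small one on the table: scene (207,160), top (313,250).

I choose the middle-sized one, which sits on the yellow canister. The dish is at scene (313,219), top (209,210). The scale at top (120,150) and the blue bowl at top (135,234) are not the dish. The wrist view shows only the table's edge.

```bash
cat > h.py <<'E'
import numpy as np,cv2
from scipy.spatial.transform import Rotation as R
def load(n): return dict(np.load(n))
def cloud(i,pose=None):
    z=i["z_map"]; h,w=z.shape; u,v=np.meshgrid(np.arange(w),np.arange(h)); K=i["mtx"]
    P=np.stack([(u-K[0,2])/K[0,0]*z,(v-K[1,2])/K[1,1]*z,z],-1)
    if "view" in i: M=np.linalg.inv(i["view"])
    else:
        T=np.eye(4); T[:3,:3]=R.from_rotvec(pose[1]).as_matrix(); T[:3,3]=pose[0]; M=T@i["hand_eye"]
    return P@M[:3,:3].T+M[:3,3]
def fit(xy):
    A=np.c_[2*xy,np.ones(len(xy))]; s=np.linalg.lstsq(A,(xy**2).sum(1),rcond=None)[0]
    return s[:2],np.sqrt(s[2]+s[0]@s[0])
E
python3 - <<'E'
from h import *
for n,pts in {"scene":dict(cap=(176,166),big=(149,238),small=(207,160),dish=(313,219)),"top":dict(cap=(326,203),big=(333,159),small=(313,250),dish=(209,210))}.items():
    i=load(n+"0.npz"); P=cloud(i); hsv=cv2.cvtColor(i["pixels"],cv2.COLOR_RGB2HSV)
    for k,(u,v) in pts.items():
        W=P[max(v-28,0):v+29,u-28:u+29].reshape(-1,3); H=hsv[v-28:v+29,u-28:u+29].reshape(-1,3)
        c=P[v,u]
        print(n,k,c.round(4))
        if k=="dish":
            continue
        # top disc: near height of center and within
        m=(abs(W[:,2]-c[2])<0.006)&(np.hypot(*(W[:,:2]-c[:2]).T)<0.06)&(c[2]>0.01)
        Q=W[m]
        if len(Q)>10:
            (cx,cy),r=cv2.minEnclosingCircle(Q[:,:2].astype(np.float32)); print('   disc',cx,cy,r,'mean',Q.mean(0).round(4),len(Q), 'z med',np.median(Q[:,2]))
    print(n,'table',np.median(P[150:200,280:300].reshape(-1,3),0))
s=cv2.imread('pics/scene0.png')[120:280,60:360]; t=cv2.imread('pics/top0.png')[130:280,170:400]
cv2.imwrite('pics/crop1.png',cv2.resize(s,None,fx=2.6,fy=2.6,interpolation=cv2.INTER_CUBIC)); cv2.imwrite('pics/crop2.png',cv2.resize(t,None,fx=3.4,fy=3.4,interpolation=cv2.INTER_CUBIC))
E
```

```text
scene cap [ 0.5535 -0.1389  0.1511]
   disc 0.5470572113990784 -0.1449597328901291 0.02921975590288639 mean [ 0.5481 -0.1433  0.1506] 367 z med 0.15070953931183262
scene big [ 0.6989 -0.175   0.0531]
   disc 0.6891112327575684 -0.18603642284870148 0.039685286581516266 mean [ 0.6904 -0.1845  0.0525] 745 z med 0.05256281171335486
scene small [ 0.4183 -0.1157  0.0258]
   disc 0.41368043422698975 -0.12049633264541626 0.021534321829676628 mean [ 0.4154 -0.1189  0.0259] 142 z med 0.026034477691136593
scene dish [0.5415 0.193  0.0034]
scene table [ 0.40557445  0.1123004  -0.0006083 ]
top cap [ 0.5426 -0.1417  0.1515]
   disc 0.542290210723877 -0.14323851466178894 0.028020141646265984 mean [ 0.542  -0.1431  0.1508] 315 z med 0.15078304584791136
top big [ 0.6817 -0.1831  0.0536]
   disc 0.6836352348327637 -0.18475770950317383 0.03875536099076271 mean [ 0.6842 -0.185   0.0525] 485 z med 0.05246644351038188
top small [ 0.4128 -0.1192  0.0282]
   disc 0.4089651107788086 -0.1192777156829834 0.02023002877831459 mean [ 0.4097 -0.1188  0.0267] 131 z med 0.02642949199001543
top dish [0.5382 0.1921 0.0018]
top table [ 0.64394398 -0.05721912 -0.00065558]
```

View pics/crop1.png

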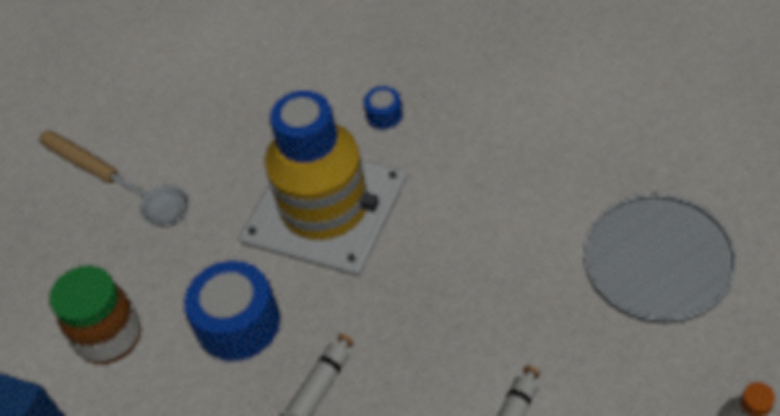

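View pics/crop2.png

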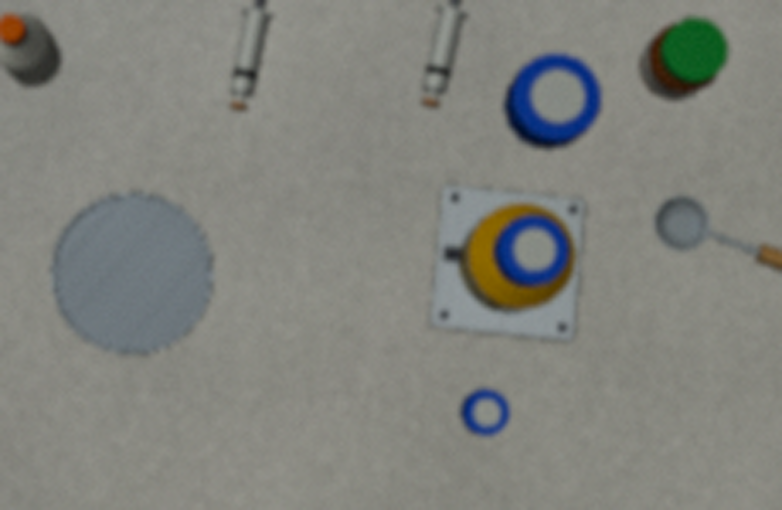

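The crops confirm it. The cap on the canister (crop1 (303,115), crop2 (533,252)) is 56 mm across with its top at about 0.151 m, as expected for 138−7+19 mm. The loose ones measure about 76 mm and 40 mm across. The plain steel dish is at crop1 (660,258). Next I work out the approach in tool axes.

```bash
cat >> h.py <<'E'
def delta(s,target):
    M=R.from_rotvec(s["tcp_rot"]).as_matrix(); return (M.T@(np.array(target)-s["tool_pos"])*100)
def show(s):
    M=R.from_rotvec(s["tcp_rot"]).as_matrix()
    print("t",round(s["clock"],2),"pos",s["tool_pos"].round(4),"q",np.round(s["joints"],3),"\n F",np.round(s["force"],1),"T",np.round(s["torque"],2),"w",round(s["width"],4))
    print(" x",M[:,0].round(4),"y",M[:,1].round(3),"z",M[:,2].round(3),"yaw_y",round(float(np.arctan2(M[1,1],M[0,1])),3))
E
python3 - <<'E'
from h import *
from station import monitor
s=monitor.sense(); show(s); print(delta(s,[0.50,-0.143,0.26]).round(2))
E
```

```text
t 0.15 pos [ 0.234  -0.6858  0.2446] q [ 1.165  0.6   -0.003  1.6    0.002  0.943 -0.08 ] 
 F [ 0.3 -0.   0.3] T [-0.02 -0.    0.04] w 0.0852
 x [-5.0e-04  1.1e-03 -1.0e+00] y [ 0.323 -0.946 -0.001] z [-0.946 -0.323  0.   ] yaw_y -1.242
[ -1.49 -42.79 -42.7 ]
```

```bash
python3 -m handwheel '[0,0,0,-0.1,-2.6,-2.9,0, 0,0,0,-0.1,-2.6,-2.9,0, 0,0,0,-0.1,-2.6,-2.9,0, 0,0,0,-0.1,-2.6,-2.9,0, 0,0,0,-0.1,-2.6,-2.9,0, 0,0,0,-0.1,-2.6,-2.9,0, 0,0,0,-0.1,-2.6,-2.9,0, 0,0,0,-0.1,-2.6,-2.9,0]'; python3 -m handwheel '[0,0,0,-0.1,-2.6,-2.9,0, 0,0,0,-0.1,-2.6,-2.9,0, 0,0,0,-0.1,-2.6,-2.9,0, 0,0,0,-0.1,-2.6,-2.9,0, 0,0,0,-0.1,-2.6,-2.9,0, 0,0,0,-0.1,-2.6,-2.9,0, 0,0,0,-0.1,-2.6,-2.9,0, 0,0,0,0,0,0,0]'; python3 -m handwheel '[0,0,0,0,0,0,0,0,0,0,0,0,0,0]'
python3 - <<'E'
from h import *
from station import monitor
s=monitor.sense(); show(s); print(delta(s,[0.543,-0.143,0.26]).round(2))
E
```

```text
clock: 0.82
tool_pos: [0.387, -0.4126, 0.2532]
tcp_rot: [2.043, 0.339, -2.044]
force: [0.7, -0.5, -0.2]
width: 0.0858
clock: 1.48
tool_pos: [0.5239, -0.1685, 0.2604]
tcp_rot: [2.042, 0.352, -2.036]
force: [1.0, 0.2, -0.4]
width: 0.0852
clock: 1.65
tool_pos: [0.5195, -0.1768, 0.26]
tcp_rot: [2.042, 0.339, -2.044]
force: [0.1, 0.4, -0.8]
width: 0.0852
t 1.65 pos [ 0.5195 -0.1768  0.26  ] q [ 0.274  0.372 -0.067  1.986  0.035  0.785 -1.055] 
 F [ 0.1  0.4 -0.8] T [-0.01  0.02 -0.07] w 0.0852
 x [-8.e-04 -3.e-04 -1.e+00] y [ 0.323 -0.946  0.   ] z [-0.946 -0.323  0.001] yaw_y -1.242
[ 0.   -2.44 -3.32]
```

```bash
cat > look.py <<'E'
import sys
from h import *
from station import monitor,cams
n=sys.argv[1]
s=monitor.sense(); i=cams.get_image("wrist"); show(s)
np.savez(n+".npz",pos=s["tool_pos"],rot=s["tcp_rot"],**i)
cv2.imwrite(f"pics/{n}.png",cv2.cvtColor(i["pixels"],cv2.COLOR_RGB2BGR))
E
python3 look.py w1; python3 -m handwheel '[0,0,0,0,-1.2,-1.6,0,0,0,0,0,-1.2,-1.7,0,0,0,0,0,0,0,0,0,0,0,0,0,0,0]'; python3 look.py w2
```

```text
t 1.65 pos [ 0.5195 -0.1768  0.26  ] q [ 0.274  0.372 -0.067  1.986  0.035  0.785 -1.055] 
 F [ 0.1  0.4 -0.8] T [-0.01  0.02 -0.07] w 0.0852
 x [-8.e-04 -3.e-04 -1.e+00] y [ 0.323 -0.946  0.   ] z [-0.946 -0.323  0.001] yaw_y -1.242
clock: 2.03
tool_pos: [0.5431, -0.144, 0.2601]
tcp_rot: [2.043, 0.338, -2.044]
force: [-0.5, -0.3, -0.1]
width: 0.0854
t 2.03 pos [ 0.5431 -0.144   0.2601] q [ 0.211  0.388 -0.072  1.958  0.039  0.797 -1.126] 
 F [-0.5 -0.3 -0.1] T [-0.04  0.   -0.  ] w 0.0854
 x [-4.e-04 -2.e-04 -1.e+00] y [ 0.322 -0.947  0.   ] z [-0.947 -0.322  0.   ] yaw_y -1.243
```

View pics/w1.png

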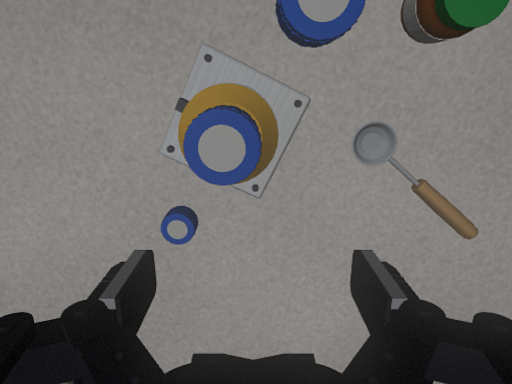

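View pics/w2.png

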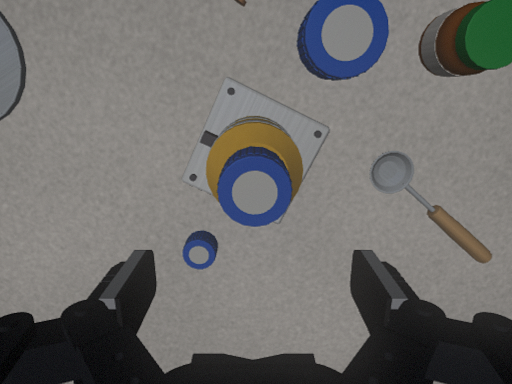

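w1 shows the cap's white top at (222,148). w2 shows it at (255,193), midway between the fingers (154 and 352). The next script segments the top and triangulates it from these two places.

```bash
cat >> h.py <<'E'
def capseg(n,guess,show=True,rad=60):
    """white label disc inside blue rim: returns label ellipse centre px, plus depth based top fit"""
    d=load(n+".npz"); px=d["pixels"]; hsv=cv2.cvtColor(px,cv2.COLOR_RGB2HSV)
    P=cloud(d,(d["pos"],d["rot"]))
    blue=((hsv[...,0]>100)&(hsv[...,0]<130)&(hsv[...,1]>120)).astype(np.uint8)
    u,v=guess
    zt=np.median(P[v-4:v+5,u-4:u+5,2])
    yy,xx=np.mgrid[:384,:512]; near=np.hypot(xx-u,yy-v)<rad
    top=near&(abs(P[...,2]-zt)<0.004)
    lab=top&(blue==0)
    n_,L,st,ce=cv2.connectedComponentsWithStats(lab.astype(np.uint8)); k=L[v,u]
    t8=cv2.morphologyEx(top.astype(np.uint8),cv2.MORPH_OPEN,np.ones((3,3)))
    c=max(cv2.findContours(t8,cv2.RETR_EXTERNAL,cv2.CHAIN_APPROX_NONE)[0],key=cv2.contourArea)
    q=P[c[:,0,1],c[:,0,0]]; cc,r=fit(q[:,:2])
    print(n,"label px",ce[k].round(2),"area",st[k,4],"topz",zt.round(4),"rim fit",cc.round(4),r.round(4),"label xyz",P[L==k].mean(0).round(4))
    return ce[k]
def ray(n,px):
    d=load(n+".npz"); K=d["mtx"]; T=np.eye(4); T[:3,:3]=R.from_rotvec(d["rot"]).as_matrix(); T[:3,3]=d["pos"]; M=T@d["hand_eye"]
    v=M[:3,:3]@np.array([(px[0]-K[0,2])/K[0,0],(px[1]-K[1,2])/K[1,1],1]); return M[:3,3],v/np.linalg.norm(v)
def tri(rs):
    A=sum(np.eye(3)-np.outer(v,v) for o,v in rs); b=sum((np.eye(3)-np.outer(v,v))@o for o,v in rs); return np.linalg.solve(A,b)
E
python3 - <<'E'
from h import *
a=capseg("w1",(222,148)); b=capseg("w2",(255,193))
print(tri([ray("w1",a),ray("w2",b)]).round(4))
E
```

```text
Traceback (most recent call last):
  File "h.py", line 33, in capseg
    q=P[c[:,0,1],c[:,0,0]]; cc,r=fit(q[:,:2])
                                 ~~~^^^^^^^^^
  File "h.py", line 13, in fit
    return s[:2],np.sqrt(s[2]+s[0]@s[0])
                              ~~~~^~~~~
TypeError: unsupported operand type(s) for @: 'numpy.float64' and 'numpy.float64'
```

```bash
sed -i 's/s\[2\]+s\[0\]@s\[0\]/s[2]+s[0]**2+s[1]**2/' h.py
python3 - <<'E'
from h import *
a=capseg("w1",(222,148)); b=capseg("w2",(255,193))
print(tri([ray("w1",a),ray("w2",b)]).round(4))
E
```

```text
w1 label px [221.5  147.68] area 1826 topz 0.1532 rim fit [ 0.5439 -0.1458] 0.0273 label xyz [ 0.5443 -0.1459  0.1531]
w2 label px [254.41 191.98] area 1620 topz 0.1533 rim fit [ 0.544  -0.1457] 0.0273 label xyz [ 0.5442 -0.1459  0.1531]
[ 0.5444 -0.1459  0.1536]
```

```bash
python3 -m handwheel '[0.125,0,0,0,0,0,0,0.125,0,0,0,0,0,0,0.125,0,0,0,0,0,0,0.125,0,0,0,0,0,0,0.125,0,0,0,0,0,0,0.125,0,0,0,0,0,0,0.125,0,0,0,0,0,0,0.125,0,0,0,0,0,0]';python3 -m handwheel '[0.125,0,0,0,0,0,0,0.125,0,0,0,0,0,0,0,0,0,0,0,0,0,0,0,0,0,0,0,0,0,0,0,0,0,0,0]'; python3 look.py w3
```

```text
clock: 2.75
tool_pos: [0.5423, -0.1452, 0.2603]
tcp_rot: [-1.828, 0.648, 1.829]
force: [-0.0, 0.1, -0.1]
width: 0.0856
clock: 3.17
tool_pos: [0.5429, -0.144, 0.2603]
tcp_rot: [-1.671, 0.827, 1.672]
force: [-0.1, 0.3, -0.2]
width: 0.085
t 3.17 pos [ 0.5429 -0.144   0.2603] q [-0.031  0.393  0.261  1.973 -0.139  0.792 -2.18 ] 
 F [-0.1  0.3 -0.2] T [-0.07  0.03  0.04] w 0.085
 x [-2.e-04 -2.e-04 -1.e+00] y [-0.795 -0.607  0.   ] z [-0.607  0.795 -0.   ] yaw_y -2.489
```

View pics/w3.png

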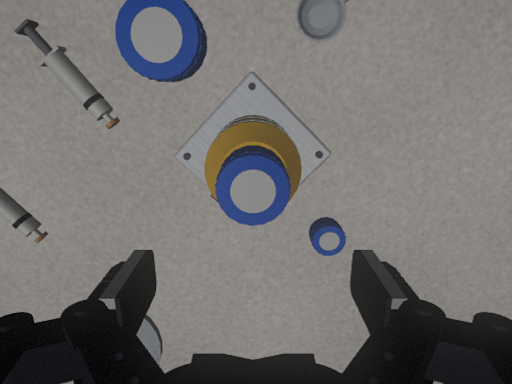

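w3 (turned 72° clockwise): the cap top is at (252,191), still midway between the fingers.

```bash
python3 - <<'E'
from h import *
b=capseg("w2",(255,193)); c=capseg("w3",(252,191)); a=capseg("w1",(222,148))
# solve pos xy + tool yz offset
rows=[];rhs=[]
for n,p in (("w1",a),("w2",b),("w3",c)):
    d=load(n+".npz"); M=R.from_rotvec(d["rot"]).as_matrix(); o,v=ray(n,p); X=o+v*(0.152-o[2])/v[2]
    rows.append(np.c_[np.eye(2),-M[:2,1:]]); rhs.append(X[:2])
sol,res,rk,sv=np.linalg.lstsq(np.vstack(rows),np.hstack(rhs),rcond=None); print(sol.round(4),res,sv)
# middle of fingers vs tcp: dish from top & scene
E
```

```text
w2 label px [254.41 191.98] area 1620 topz 0.1533 rim fit [ 0.544  -0.1457] 0.0273 label xyz [ 0.5442 -0.1459  0.1531]
w3 label px [252.58 190.82] area 1625 topz 0.153 rim fit [ 0.544  -0.1461] 0.0272 label xyz [ 0.544  -0.1462  0.153 ]
w1 label px [221.5  147.68] area 1826 topz 0.1532 rim fit [ 0.5439 -0.1458] 0.0273 label xyz [ 0.5443 -0.1459  0.1531]
[ 5.439e-01 -1.459e-01 -1.000e-04  1.000e-04] [3.86728502e-08] [2.34616915 2.34616898 0.70391074 0.70391059]
```

```bash
python3 -m handwheel '[0,0,0,2.5,0.03,-0.23,0, 0,0,0,2.5,0,0,0, 0,0,0,2.5,0,0,0, 0,0,0,2.5,0,0,0, 0,0,0,1.9,0,0,0, 0,0,0,1.0,0,0,0, 0,0,0,0,0,0,0, 0,0,0,0,0,0,0]'; python3 look.py w4; python3 - <<'E'
from h import *
from station import monitor
print(delta(monitor.sense(),[0.544,-0.146,0.131]).round(3))
E
```

```text
clock: 3.88
tool_pos: [0.5445, -0.1456, 0.1314]
tcp_rot: [-1.669, 0.828, 1.67]
force: [0.5, -0.3, 1.2]
width: 0.0851
t 3.88 pos [ 0.5445 -0.1456  0.1314] q [ 0.03   0.572  0.19   2.078 -0.212  0.51  -2.116] 
 F [ 0.5 -0.3  1.2] T [ 0.05 -0.05 -0.01] w 0.0851
 x [-6.e-04  1.e-04 -1.e+00] y [-0.796 -0.605  0.   ] z [-0.605  0.796  0.   ] yaw_y -2.492
[0.103 0.093 0.025]
```

View pics/w4.png

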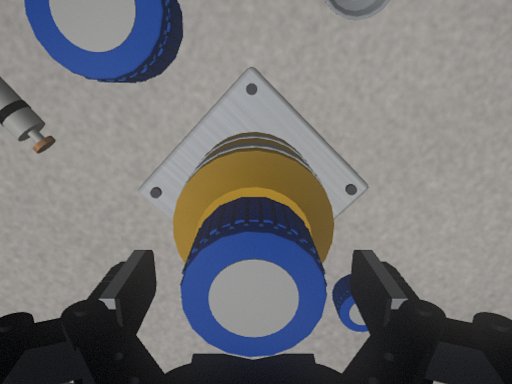

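The cap top in w4 is at (254,298), centred between the fingers. I close gently and check the side load.

```bash
python3 -m handwheel '[0,0,0,0,0.04,0,60, 0,0,0,0,0,0,70, 0,0,0,0,0,0,78, 0,0,0,0,0,0,84]'; python3 -m handwheel '[0,0,0,0,0,0,90,0,0,0,0,0,0,100,0,0,0,0,0,0,120,0,0,0,0,0,0,160]';python3 -m handwheel '[0,0,0,0,0,0,255,0,0,0,0,0,0,255]'
python3 - <<'E'
from h import *
from station import monitor
show(monitor.sense())
E
```

```text
clock: 4.27
tool_pos: [0.5445, -0.1454, 0.1319]
tcp_rot: [-1.671, 0.828, 1.669]
force: [0.7, 0.7, -0.3]
width: 0.0576
clock: 4.6
tool_pos: [0.5444, -0.1455, 0.1315]
tcp_rot: [-1.67, 0.828, 1.669]
force: [0.0, 1.1, 4.1]
width: 0.0547
clock: 4.77
tool_pos: [0.5444, -0.1455, 0.1314]
tcp_rot: [-1.67, 0.828, 1.669]
force: [1.0, 0.1, 4.7]
width: 0.0549
t 4.77 pos [ 0.5444 -0.1455  0.1314] q [ 0.03   0.572  0.19   2.079 -0.212  0.508 -2.116] 
 F [1.  0.1 4.7] T [0.01 0.01 0.02] w 0.0549
 x [ 4.e-04 -1.e-04 -1.e+00] y [-0.796 -0.605 -0.   ] z [-0.605  0.796 -0.   ] yaw_y -2.492
```

```bash
cat > st.py <<'E'
from h import *
from station import monitor
show(monitor.sense())
E
python3 -m handwheel '[-0.08,0,0,-0.02,0,0,255,-0.12,0,0,-0.03,0,0,255,-0.12,0,0,-0.03,0,0,255,-0.08,0,0,-0.02,0,0,255]'; python3 st.py
```

```text
clock: 5.1
tool_pos: [0.5444, -0.1455, 0.1324]
tcp_rot: [-1.933, 0.509, 1.932]
force: [0.2, -0.2, 5.2]
width: 0.055
t 5.1 pos [ 0.5444 -0.1455  0.1324] q [ 0.108  0.564  0.076  2.073 -0.083  0.507 -1.841] 
 F [ 0.2 -0.2  5.2] T [ 0.01  0.04 -0.05] w 0.055
 x [ 4.e-04 -1.e-04 -1.e+00] y [-0.492 -0.87  -0.   ] z [-0.87   0.492 -0.   ] yaw_y -2.086
```

```bash
python3 -m handwheel '[-0.12,0,0,-0.03,0,0,255,-0.12,0,0,-0.03,0,0,255,-0.12,0,0,-0.03,0,0,255,-0.12,0,0,-0.03,0,0,255,-0.12,0,0,-0.03,0,0,255,-0.12,0,0,-0.03,0,0,255]'; python3 st.py; python3 -m handwheel '[-0.12,0,0,-0.03,0,0,255,-0.12,0,0,-0.03,0,0,255,-0.12,0,0,-0.03,0,0,255,-0.12,0,0,-0.03,0,0,255,-0.12,0,0,-0.03,0,0,255,-0.12,0,0,-0.03,0,0,255]'; python3 st.py
```

```text
clock: 5.6
tool_pos: [0.5444, -0.1455, 0.1342]
tcp_rot: [2.114, 0.217, -2.113]
force: [-0.0, -0.2, 4.6]
width: 0.0546
t 5.6 pos [ 0.5444 -0.1455  0.1342] q [ 0.25   0.561 -0.129  2.063  0.138  0.525 -1.345] 
 F [-0.  -0.2  4.6] T [-0.04  0.03 -0.05] w 0.0546
 x [ 5.e-04 -1.e-04 -1.e+00] y [ 0.203 -0.979  0.   ] z [-0.979 -0.203 -0.   ] yaw_y -1.366
clock: 6.1
tool_pos: [0.5444, -0.1455, 0.1359]
tcp_rot: [1.667, 0.831, -1.667]
force: [-1.1, -0.3, 3.5]
width: 0.0547
t 6.1 pos [ 0.5444 -0.1455  0.1359] q [ 0.393  0.575 -0.336  2.052  0.341  0.566 -0.829] 
 F [-1.1 -0.3  3.5] T [ 0.07 -0.05 -0.04] w 0.0547
 x [ 4.e-04 -0.e+00 -1.e+00] y [ 0.798 -0.602  0.   ] z [-0.602 -0.798 -0.   ] yaw_y -0.646
```

```bash
python3 -m handwheel '[-0.12,0,0,-0.03,0,0,255,-0.12,0,0,-0.03,0,0,255,-0.12,0,0,-0.03,0,0,255,-0.12,0,0,-0.03,0,0,255,-0.12,0,0,-0.03,0,0,255,-0.12,0,0,-0.03,0,0,255]'; python3 st.py; python3 -m handwheel '[-0.12,0,0,-0.03,0,0,255,-0.12,0,0,-0.03,0,0,255,-0.12,0,0,-0.03,0,0,255,-0.12,0,0,-0.03,0,0,255,-0.12,0,0,-0.03,0,0,255,-0.12,0,0,-0.03,0,0,255]'; python3 st.py
```

```text
clock: 6.6
tool_pos: [0.5444, -0.1453, 0.1377]
tcp_rot: [1.155, 1.243, -1.154]
force: [-0.1, 0.8, 3.3]
width: 0.055
t 6.6 pos [ 0.5444 -0.1453  0.1377] q [ 0.532  0.606 -0.542  2.042  0.522  0.63  -0.289] 
 F [-0.1  0.8  3.3] T [ 0.1  -0.   -0.05] w 0.055
 x [ 4.e-04  2.e-04 -1.e+00] y [0.997 0.074 0.   ] z [ 0.074 -0.997 -0.   ] yaw_y 0.074
clock: 7.1
tool_pos: [0.5443, -0.1452, 0.1395]
tcp_rot: [0.608, 1.484, -0.607]
force: [0.3, 1.3, 3.4]
width: 0.0548
t 7.1 pos [ 0.5443 -0.1452  0.1395] q [ 0.658  0.654 -0.742  2.033  0.678  0.714  0.277] 
 F [0.3 1.3 3.4] T [ 0.2  -0.   -0.02] w 0.0548
 x [ 4.e-04  5.e-04 -1.e+00] y [0.701 0.713 0.001] z [ 0.713 -0.701 -0.   ] yaw_y 0.794
```

Turned 3.28 rad in the first grip, with a climb of 8.1 mm, as the pitch predicts. That is below the 4 rad minimum, so I can let go, rewind and regrip.

```bash
python3 -m handwheel '[0,0,0,0,0,0,60,0,0,0,0,0,0,0,0,0,0,0,0,0,0,0,0,0,0,0,0,0]'; python3 st.py; python3 look.py w5
```

```text
clock: 7.43
tool_pos: [0.544, -0.1455, 0.1393]
tcp_rot: [0.614, 1.483, -0.614]
force: [0.6, 0.0, 0.4]
width: 0.0858
t 7.43 pos [ 0.544  -0.1455  0.1393] q [ 0.657  0.653 -0.739  2.034  0.676  0.713  0.27 ] 
 F [0.6 0.  0.4] T [ 0.02 -0.    0.  ] w 0.0858
 x [-5.e-04 -1.e-04 -1.e+00] y [ 0.707  0.707 -0.   ] z [ 0.707 -0.707 -0.   ] yaw_y 0.785
t 7.43 pos [ 0.544  -0.1455  0.1393] q [ 0.657  0.653 -0.739  2.034  0.676  0.713  0.27 ] 
 F [0.6 0.  0.4] T [ 0.02 -0.    0.  ] w 0.0858
 x [-5.e-04 -1.e-04 -1.e+00] y [ 0.707  0.707 -0.   ] z [ 0.707 -0.707 -0.   ] yaw_y 0.785
```

View pics/w5.png

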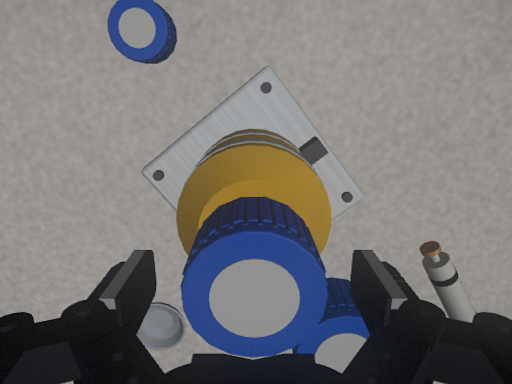

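In w5 the cap top is at (254,298), exactly where it was in w4, so it climbed with the hand and is still seated. Next I rewind clockwise with the jaws open.

```bash
python3 -m handwheel '[0.125,0,0,0,0,0,0,0.125,0,0,0,0,0,0,0.125,0,0,0,0,0,0,0.125,0,0,0,0,0,0,0.125,0,0,0,0,0,0,0.125,0,0,0,0,0,0,0.125,0,0,0,0,0,0,0.125,0,0,0,0,0,0]';python3 -m handwheel '[0.125,0,0,0,0,0,0,0.125,0,0,0,0,0,0,0.125,0,0,0,0,0,0,0.125,0,0,0,0,0,0,0.125,0,0,0,0,0,0,0.125,0,0,0,0,0,0,0.125,0,0,0,0,0,0,0.125,0,0,0,0,0,0]';python3 -m handwheel '[0.125,0,0,0,0,0,0,0.125,0,0,0,0,0,0,0.125,0,0,0,0,0,0,0.125,0,0,0,0,0,0,0.125,0,0,0,0,0,0,0.125,0,0,0,0,0,0,0.125,0,0,0,0,0,0,0.125,0,0,0,0,0,0]';python3 -m handwheel '[0.125,0,0,0,0,0,0,0.125,0,0,0,0,0,0,0.125,0,0,0,0,0,0,0,0,0,0,0,0,0,0,0,0,0,0,0,0,0,0,0,0,0,0,0]'; python3 look.py w6
```

```text
clock: 8.15
tool_pos: [0.5442, -0.1453, 0.1396]
tcp_rot: [1.369, 1.097, -1.369]
force: [-0.3, -0.2, 1.2]
width: 0.0854
clock: 8.82
tool_pos: [0.5443, -0.1453, 0.1396]
tcp_rot: [2.031, 0.36, -2.03]
force: [-0.9, 0.3, -0.2]
width: 0.0852
clock: 9.48
tool_pos: [0.5443, -0.1452, 0.1397]
tcp_rot: [-1.849, 0.621, 1.848]
force: [-1.7, 0.2, 0.6]
width: 0.0857
clock: 9.98
tool_pos: [0.5442, -0.1452, 0.1395]
tcp_rot: [-1.608, 0.891, 1.607]
force: [0.0, -0.2, -0.1]
width: 0.0852
t 9.98 pos [ 0.5442 -0.1452  0.1395] q [ 0.017  0.56   0.207  2.075 -0.219  0.527 -2.199] 
 F [ 0.  -0.2 -0.1] T [ 0.02  0.02 -0.05] w 0.0852
 x [ 1.e-04 -1.e-04 -1.e+00] y [-0.848 -0.53   0.   ] z [-0.53   0.848 -0.   ] yaw_y -2.583
```

View pics/w6.png

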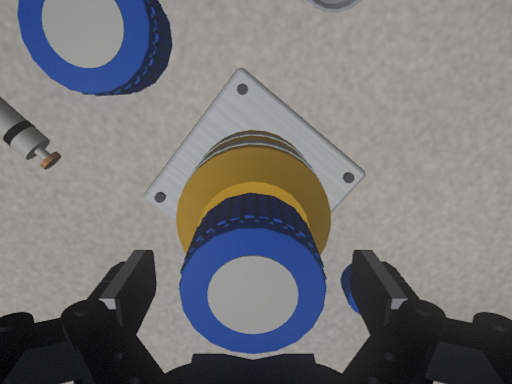

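The cap at (253,295) is again centred between the fingers. Regrip.

```bash
python3 -m handwheel '[0,0,0,0,0,0,60, 0,0,0,0,0,0,70, 0,0,0,0,0,0,78, 0,0,0,0,0,0,84]'; python3 -m handwheel '[0,0,0,0,0,0,90,0,0,0,0,0,0,100,0,0,0,0,0,0,120,0,0,0,0,0,0,160,0,0,0,0,0,0,255,0,0,0,0,0,0,255]';python3 st.py
```

```text
clock: 10.37
tool_pos: [0.5444, -0.1456, 0.1395]
tcp_rot: [-1.605, 0.893, 1.605]
force: [0.3, -0.2, -0.6]
width: 0.058
clock: 10.87
tool_pos: [0.5444, -0.1455, 0.1396]
tcp_rot: [-1.605, 0.894, 1.604]
force: [1.3, 0.3, 4.0]
width: 0.0552
t 10.87 pos [ 0.5444 -0.1455  0.1396] q [ 0.017  0.56   0.208  2.074 -0.22   0.527 -2.201] 
 F [1.3 0.3 4. ] T [ 0.09 -0.17 -0.03] w 0.0552
 x [ 5.e-04 -1.e-04 -1.e+00] y [-0.85  -0.527 -0.   ] z [-0.527  0.85  -0.   ] yaw_y -2.587
```

```bash
python3 -m handwheel '[-0.12,0,0,-0.03,0,0,255,-0.12,0,0,-0.03,0,0,255,-0.12,0,0,-0.03,0,0,255,-0.12,0,0,-0.03,0,0,255,-0.12,0,0,-0.03,0,0,255,-0.12,0,0,-0.03,0,0,255]'; python3 -m handwheel '[-0.12,0,0,-0.03,0,0,255,-0.12,0,0,-0.03,0,0,255,-0.12,0,0,-0.03,0,0,255,-0.12,0,0,-0.03,0,0,255,-0.12,0,0,-0.03,0,0,255,-0.12,0,0,-0.03,0,0,255]'; python3 st.py
```

```text
clock: 11.37
tool_pos: [0.5444, -0.1455, 0.1414]
tcp_rot: [-2.066, 0.302, 2.065]
force: [0.6, 0.3, 3.4]
width: 0.0554
clock: 11.87
tool_pos: [0.5443, -0.1454, 0.1431]
tcp_rot: [1.984, 0.433, -1.984]
force: [1.1, -0.6, 3.6]
width: 0.055
t 11.87 pos [ 0.5443 -0.1454  0.1431] q [ 0.305  0.552 -0.208  2.053  0.207  0.555 -1.19 ] 
 F [ 1.1 -0.6  3.6] T [ 0.11 -0.04  0.  ] w 0.055
 x [ 3.e-04  0.e+00 -1.e+00] y [ 0.417 -0.909  0.   ] z [-0.909 -0.417 -0.   ] yaw_y -1.141
```

```bash
python3 -m handwheel '[-0.12,0,0,-0.03,0,0,255,-0.12,0,0,-0.03,0,0,255,-0.12,0,0,-0.03,0,0,255,-0.12,0,0,-0.03,0,0,255,-0.12,0,0,-0.03,0,0,255,-0.12,0,0,-0.03,0,0,255]'; python3 st.py
```

```text
clock: 12.37
tool_pos: [0.5441, -0.1454, 0.1448]
tcp_rot: [1.512, 0.98, -1.512]
force: [0.3, 0.3, 2.0]
width: 0.055
t 12.37 pos [ 0.5441 -0.1454  0.1448] q [ 0.448  0.572 -0.416  2.043  0.396  0.603 -0.659] 
 F [0.3 0.3 2. ] T [ 0.08  0.05 -0.01] w 0.055
 x [-2.e-04  0.e+00 -1.e+00] y [ 0.913 -0.409 -0.   ] z [-0.409 -0.913  0.   ] yaw_y -0.421
```

```bash
python3 -m handwheel '[-0.12,0,0,-0.03,0,0,255,-0.12,0,0,-0.03,0,0,255,-0.12,0,0,-0.03,0,0,255,-0.12,0,0,-0.03,0,0,255,-0.12,0,0,-0.03,0,0,255,-0.12,0,0,-0.03,0,0,255]'; python3 st.py
```

```text
clock: 12.87
tool_pos: [0.5438, -0.1455, 0.1465]
tcp_rot: [0.986, 1.336, -0.987]
force: [-0.3, 0.9, 2.4]
width: 0.055
t 12.87 pos [ 0.5438 -0.1455  0.1465] q [ 0.584  0.609 -0.62   2.034  0.563  0.672 -0.106] 
 F [-0.3  0.9  2.4] T [ 0.07  0.05 -0.02] w 0.055
 x [-6.e-04 -0.e+00 -1.e+00] y [ 0.956  0.295 -0.001] z [ 0.295 -0.956 -0.   ] yaw_y 0.299
```

```bash
python3 -m handwheel '[-0.12,0,0,-0.03,0,0,255,-0.12,0,0,-0.03,0,0,255,-0.12,0,0,-0.03,0,0,255,-0.12,0,0,-0.03,0,0,255,-0.12,0,0,-0.03,0,0,255,-0.12,0,0,-0.03,0,0,255,-0.12,0,0,-0.03,0,0,255]'; python3 st.py
```

```text
clock: 13.45
tool_pos: [0.5437, -0.1457, 0.1485]
tcp_rot: [0.338, 1.545, -0.339]
force: [-0.1, -0.2, 2.2]
width: 0.0554
t 13.45 pos [ 0.5437 -0.1457  0.1485] q [ 0.723  0.674 -0.848  2.024  0.731  0.778  0.568] 
 F [-0.1 -0.2  2.2] T [-0.04  0.14 -0.02] w 0.0554
 x [-9.e-04 -3.e-04 -1.e+00] y [ 0.419  0.908 -0.001] z [ 0.908 -0.419 -0.001] yaw_y 1.139
```

That makes 7.0 rad in all. I add a little margin, then feel upward in half-millimetre steps.

```bash
python3 -m handwheel '[-0.12,0,0,-0.03,0,0,255,-0.12,0,0,-0.03,0,0,255,0,0,0,-0.05,0,0,255,0,0,0,-0.05,0,0,255,0,0,0,0,0,0,255]'; python3 st.py;  python3 -m handwheel '[0,0,0,-0.05,0,0,255,0,0,0,-0.05,0,0,255,0,0,0,0,0,0,255]'
```

```text
clock: 13.87
tool_pos: [0.5438, -0.1457, 0.1502]
tcp_rot: [0.158, 1.566, -0.159]
force: [-1.0, -0.5, 2.4]
width: 0.0549
t 13.87 pos [ 0.5438 -0.1457  0.1502] q [ 0.758  0.695 -0.909  2.021  0.77   0.813  0.76 ] 
 F [-1.  -0.5  2.4] T [-0.15  0.12  0.01] w 0.0549
 x [-7.e-04 -2.e-04 -1.e+00] y [ 0.2   0.98 -0.  ] z [ 0.98  -0.2   -0.001] yaw_y 1.369
clock: 14.12
tool_pos: [0.5441, -0.1455, 0.1515]
tcp_rot: [0.156, 1.565, -0.156]
force: [-0.7, -2.0, 2.1]
width: 0.055
```

```bash
python3 -m handwheel '[0,0,0,-0.1,0,0,255,0,0,0,-0.1,0,0,255,0,0,0,-0.1,0,0,255,0,0,0,0,0,0,255]'; python3 -m handwheel '[0,0,0,-0.1,0,0,255,0,0,0,-0.2,0,0,255,0,0,0,-0.2,0,0,255,0,0,0,0,0,0,255]';python3 st.py
```

```text
clock: 14.45
tool_pos: [0.5443, -0.1453, 0.1545]
tcp_rot: [0.156, 1.565, -0.155]
force: [0.1, 0.8, -0.9]
width: 0.0549
clock: 14.78
tool_pos: [0.5444, -0.1454, 0.1597]
tcp_rot: [0.155, 1.565, -0.155]
force: [-0.3, -0.2, -0.8]
width: 0.055
t 14.78 pos [ 0.5444 -0.1454  0.1597] q [ 0.766  0.684 -0.923  2.013  0.754  0.827  0.777] 
 F [-0.3 -0.2 -0.8] T [-0.01 -0.06  0.04] w 0.055
 x [ 5.e-04  1.e-04 -1.e+00] y [0.197 0.981 0.   ] z [ 0.981 -0.197  0.   ] yaw_y 1.373
```

It is free: Fz is now just the cap's 0.9 N weight. I lift clear and locate the dish from the two fixed views.

```bash
python3 -m handwheel '[0,0,0,-1,0,0,255,0,0,0,-2,0,0,255,0,0,0,-2,0,0,255,0,0,0,-1,0,0,255,0,0,0,0,0,0,255]'; python3 look.py w7; python3 - <<'E'
from h import *
for n,(u,v) in (("scene",(313,219)),("top",(209,210))):
    i=load(n+"0.npz"); g=cv2.GaussianBlur(i["pixels"],(3,3),0); P=cloud(i)
    lab=cv2.cvtColor(g,cv2.COLOR_RGB2LAB).astype(int); c=np.median(lab[v-8:v+9,u-8:u+9].reshape(-1,3),0)
    bg=np.median(lab[v-60:v+60:1,u-60:u+60].reshape(-1,3)[::7],0); print(c,lab[v+45,u+30],lab[v-45,u])
    m=(np.linalg.norm(lab[...,1:]-c[1:],axis=2)<np.linalg.norm(lab[v-45,u,1:]-c[1:])*0.5).astype(np.uint8)
    m=cv2.morphologyEx(m,cv2.MORPH_OPEN,np.ones((3,3))); _,L,st,ce=cv2.connectedComponentsWithStats(m); k=L[v,u]
    print(n,st[k],ce[k]); K=i["mtx"]; M=np.linalg.inv(i["view"])
    cn=max(cv2.findContours((L==k).astype(np.uint8),cv2.RETR_EXTERNAL,cv2.CHAIN_APPROX_NONE)[0],key=cv2.contourArea)[:,0].astype(float)
    d=np.c_[(cn[:,0]-K[0,2])/K[0,0],(cn[:,1]-K[1,2])/K[1,1],np.ones(len(cn))]@M[:3,:3].T
    X=M[:3,3]+d*((0.006-M[2,3])/d[:,2])[:,None]
    print(fit(X[:,:2]), cv2.minEnclosingCircle(X[:,:2].astype(np.float32)))
E
```

```text
clock: 15.2
tool_pos: [0.5453, -0.1453, 0.2218]
tcp_rot: [0.155, 1.562, -0.156]
force: [0.4, 0.2, -1.3]
width: 0.0553
t 15.2 pos [ 0.5453 -0.1453  0.2218] q [ 0.822  0.615 -0.997  1.958  0.653  0.927  0.864] 
 F [ 0.4  0.2 -1.3] T [-0.03 -0.03 -0.05] w 0.0553
 x [ 3.6e-03 -9.0e-04 -1.0e+00] y [ 0.197  0.98  -0.   ] z [ 0.98  -0.197  0.004] yaw_y 1.373
[113. 127. 126.] [126 127 130] [128 128 130]
scene [ 285  195   58   49 2244] [313.46657754 218.8614082 ]
(array([0.53980772, 0.19347065]), np.float64(0.07222875615442371)) ((0.5391775965690613, 0.1940176635980606), 0.07508054375648499)
[127. 126. 124.] [148 127 132] [146 127 132]
top [ 185  187   48   47 1786] [208.34322508 209.95632699]
(array([0.53845276, 0.19368559]), np.float64(0.07145516844498825)) ((0.5383669137954712, 0.1935577094554901), 0.07325363159179688)
```

View pics/w7.png

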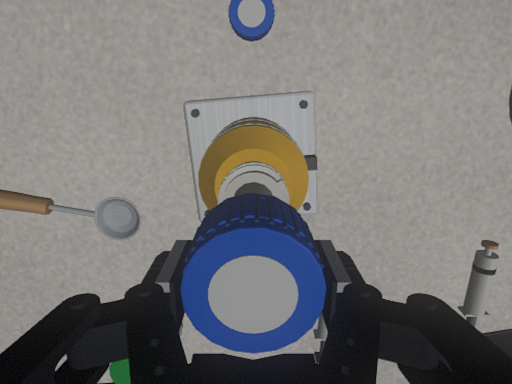

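w7 shows the cap at (254,292) held square in the jaws, with the bare neck and plate at (255,180). The two fixed views put the dish at (0.539, 0.194) with radius 72 mm, and they agree within 1.5 mm. I turn the hand back to a comfortable yaw and then carry the cap across.

```bash
python3 -m handwheel '[0.125,0,0,0,0,0,255,0.125,0,0,0,0,0,255,0.125,0,0,0,0,0,255,0.125,0,0,0,0,0,255,0.125,0,0,0,0,0,255,0.125,0,0,0,0,0,255,0.125,0,0,0,0,0,255,0.125,0,0,0,0,0,255]';python3 -m handwheel '[0.125,0,0,0,0,0,255,0.125,0,0,0,0,0,255,0.125,0,0,0,0,0,255,0,0,0,0,0,0,255]'; python3 st.py
```

```text
clock: 15.92
tool_pos: [0.5435, -0.1456, 0.2182]
tcp_rot: [0.934, 1.362, -0.936]
force: [-1.0, -0.3, -0.8]
width: 0.0546
clock: 16.25
tool_pos: [0.5436, -0.1454, 0.2185]
tcp_rot: [1.214, 1.207, -1.216]
force: [-0.8, 0.7, -0.9]
width: 0.0549
t 16.25 pos [ 0.5436 -0.1454  0.2185] q [ 0.595  0.503 -0.62   1.974  0.406  0.79  -0.265] 
 F [-0.8  0.7 -0.9] T [ 0.02 -0.    0.02] w 0.0549
 x [-1.5e-03 -3.0e-04 -1.0e+00] y [ 1.    -0.007 -0.001] z [-0.007 -1.     0.   ] yaw_y -0.007
```

```bash
python3 -m handwheel '[0,0,0,0,0,-1.5,255,0,0,0,0,0,-3,255,0,0,0,0,0,-3.2,255,0,0,0,0,0,-3.2,255,0,0,0,0,0,-3.2,255,0,0,0,0,0,-3.2,255,0,0,0,0,0,-3,255,0,0,0,0,0,-1.5,255]'; python3 st.py; python3 look.py w8; python3 - <<'E'
from h import *
from station import monitor
print(delta(monitor.sense(),[0.539,0.1936,0.12]).round(2))
E
```

```text
clock: 16.92
tool_pos: [0.544, 0.0767, 0.219]
tcp_rot: [1.205, 1.214, -1.204]
force: [-0.6, -0.0, 0.6]
width: 0.0549
t 16.92 pos [0.544  0.0767 0.219 ] q [ 0.204  0.488 -0.629  2.003  0.404  0.774 -0.657] 
 F [-0.6 -0.   0.6] T [-0.   -0.07 -0.02] w 0.0549
 x [-3.0e-04  1.6e-03 -1.0e+00] y [ 1.     0.007 -0.   ] z [ 0.007 -1.    -0.002] yaw_y 0.007
t 16.92 pos [0.544  0.0767 0.219 ] q [ 0.204  0.488 -0.629  2.003  0.404  0.774 -0.657] 
 F [-0.6 -0.   0.6] T [-0.   -0.07 -0.02] w 0.0549
 x [-3.0e-04  1.6e-03 -1.0e+00] y [ 1.     0.007 -0.   ] z [ 0.007 -1.    -0.002] yaw_y 0.007
[  9.95  -0.41 -11.47]
```

View pics/w8.png

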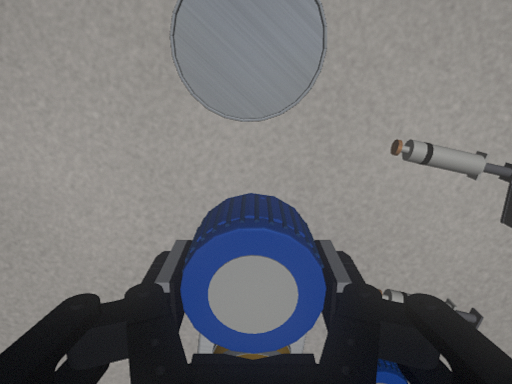

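w8 shows the dish ahead at about (249,42). The cap is in the jaws at (254,293), and the syringes at (440,160) and (440,310) are clear of the path. I measure the dish from this view too.

```bash
python3 - <<'E'
from h import *
d=load("w8.npz"); g=cv2.GaussianBlur(d["pixels"],(3,3),0); hsv=cv2.cvtColor(g,cv2.COLOR_RGB2LAB).astype(int)
u,v=249,42; c=np.median(hsv[v-8:v+9,u-8:u+9].reshape(-1,3),0); b=hsv[150,130]
m=(np.linalg.norm(hsv[...,1:]-c[1:],axis=2)<0.5*np.linalg.norm(b[1:]-c[1:])).astype(np.uint8); m=cv2.morphologyEx(m,cv2.MORPH_OPEN,np.ones((3,3)))
_,L,st,ce=cv2.connectedComponentsWithStats(m); k=L[v,u]; print(c,b,st[k])
cn=max(cv2.findContours((L==k).astype(np.uint8),cv2.RETR_EXTERNAL,cv2.CHAIN_APPROX_NONE)[0],key=cv2.contourArea)[:,0]
cn=cn[cn[:,1]>3]
X=[]
for p in cn:
    o,r=ray("w8",p); X.append((o+r*(0.005-o[2])/r[2])[:2])
print(fit(np.array(X)))
P=cloud(d,(d["pos"],d["rot"])); print("floor z",np.median(P[20:60,220:280,2]),"table",np.median(P[130:170,60:120,2]), "captop",np.median(P[285:300,240:270].reshape(-1,3),0), "cap lower-edge z?",)
E
```

```text
[139. 128. 124.] [155 128 130] [  171     0   156   121 15672]
(array([0.5393338 , 0.19090742]), np.float64(0.07206931334185628))
floor z 0.0042427278281399194 table 0.001493203505595092 captop [0.54450847 0.07784385 0.24037909] cap lower-edge z?
```

```bash
python3 -m handwheel '[0,0,0,0.5,-0.1,-1.5,255,0,0,0,1,-0.1,-3,255,0,0,0,1.5,-0.1,-3,255,0,0,0,1.5,-0.1,-2.5,255,0,0,0,1.5,0,-1.3,255,0,0,0,1,0,0,255,0,0,0,0,0,0,255,0,0,0,0,0,0,255]'; python3 look.py w9; python3 - <<'E'
from h import *
from station import monitor
print(delta(monitor.sense(),[0.539,0.193,0.06]).round(2))
E
```

```text
clock: 17.63
tool_pos: [0.5404, 0.1842, 0.1485]
tcp_rot: [1.207, 1.209, -1.212]
force: [0.3, -0.4, -1.3]
width: 0.0547
t 17.63 pos [0.5404 0.1842 0.1485] q [-0.054  0.598 -0.548  2.016  0.498  0.663 -0.927] 
 F [ 0.3 -0.4 -1.3] T [-0.04 -0.04 -0.  ] w 0.0547
 x [-0.002  -0.0016 -1.    ] y [ 1.    -0.001 -0.002] z [-0.001 -1.     0.002] yaw_y -0.001
[ 8.92 -0.18 -0.9 ]
```

View pics/w9.png

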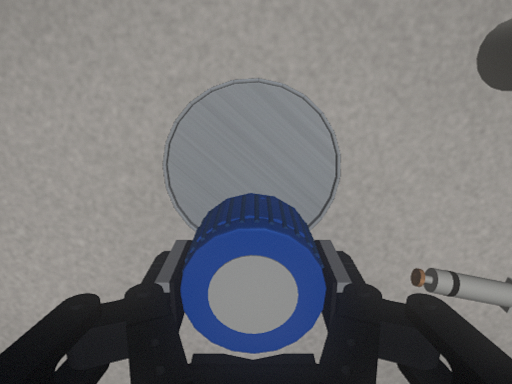

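w9: the dish outline spans x 165–340 with its centre near (252,160). The cap is ahead of it at (253,293), nothing is near the fingers, and the arm is now at rest for a clean fit.

```bash
python3 - <<'E'
from h import *
d=load("w9.npz"); g=cv2.GaussianBlur(d["pixels"],(3,3),0); hsv=cv2.cvtColor(g,cv2.COLOR_RGB2LAB).astype(int)
u,v=252,130; c=np.median(hsv[v-8:v+9,u-8:u+9].reshape(-1,3),0); b=hsv[60,130]
m=(np.linalg.norm(hsv[...,1:]-c[1:],axis=2)<0.5*np.linalg.norm(b[1:]-c[1:])).astype(np.uint8); m=cv2.morphologyEx(m,cv2.MORPH_OPEN,np.ones((3,3)))
_,L,st,ce=cv2.connectedComponentsWithStats(m); k=L[v,u]
cn=max(cv2.findContours((L==k).astype(np.uint8),cv2.RETR_EXTERNAL,cv2.CHAIN_APPROX_NONE)[0],key=cv2.contourArea)[:,0]
cn=cn[cn[:,1]<188]
X=[]
for p in cn:
    o,r=ray("w9",p); X.append((o+r*(0.005-o[2])/r[2])[:2])
f=fit(np.array(X)); print(f)
P=cloud(d,(d["pos"],d["rot"])); print("floor z",np.median(P[110:150,220:280,2]),"table",np.median(P[30:60,60:120,2]),"captop",np.median(P[285:300,240:270].reshape(-1,3),0))
Q=P[285:300,240:270].reshape(-1,3); A=np.c_[Q[:,:2],np.ones(len(Q))]; print("tilt",np.linalg.lstsq(A,Q[:,2],rcond=None)[0][:2])
E
```

```text
(array([0.53897732, 0.1907164 ]), np.float64(0.07363487102247927))
floor z 0.0043964323307060515 table 0.0013118804961185504 captop [0.54113057 0.18528505 0.16986032]
tilt [0.01472106 0.06458083]
```

```bash
python3 - <<'E'
from h import *
for n in ("w4","w5","w7","w8","w9"):
    d=load(n+".npz"); P=cloud(d,(d["pos"],d["rot"])); M=R.from_rotvec(d["rot"]).as_matrix()
    yy,xx=np.mgrid[:384,:512]; k=((xx-253)/40)**2+((yy-294)/34)**2<1
    Q=(P[k]-d["pos"])@M; k2=abs(Q[:,0]-np.median(Q[:,0]))<0.006
    Q=Q[k2]; s=np.linalg.lstsq(np.c_[Q[:,1:],np.ones(len(Q))],Q[:,0],rcond=None)[0]; print(n,s.round(4),len(Q))
E
python3 -m handwheel '[0,0,0,1.5,-0.18,-0.4,255,0,0,0,2,0,-0.4,255,0,0,0,2,0,0,255,0,0,0,2,0,0,255,0,0,0,1,0,0,255,0,0,0,0,0,0,255,0,0,0,0,0,0,255]'; python3 st.py
```

```text
w4 [-0.0013  0.0055 -0.0216] 4239
w5 [ 0.0037 -0.0021 -0.0222] 4235
w7 [-0.0032  0.0058 -0.0212] 4232
w8 [-0.0043  0.0055 -0.0214] 4228
w9 [-0.0024  0.0035 -0.0214] 4234
clock: 18.27
tool_pos: [0.5394, 0.1929, 0.0648]
tcp_rot: [1.211, 1.208, -1.211]
force: [0.1, 0.0, -0.6]
width: 0.0547
t 18.27 pos [0.5394 0.1929 0.0648] q [-0.15   0.711 -0.435  2.063  0.617  0.496 -1.049] 
 F [ 0.1  0.  -0.6] T [-0.02  0.01  0.01] w 0.0547
 x [ 1.e-04 -3.e-04 -1.e+00] y [ 1.    -0.003  0.   ] z [-0.003 -1.     0.   ] yaw_y -0.003
```

The cap top is level to 0.006 rad. I descend, then feel for the floor.

```bash
python3 -m handwheel '[0,0,0,1,0,0,255,0,0,0,1,0,0,255,0,0,0,1,0,0,255,0,0,0,0.5,0,0,255,0,0,0,0.3,0,0,255,0,0,0,0,0,0,255,0,0,0,0,0,0,255]'; python3 -m handwheel '[0,0,0,0.1,0,0,255,0,0,0,0.1,0,0,255,0,0,0,0.1,0,0,255,0,0,0,0,0,0,255]';python3 st.py
```

```text
clock: 18.85
tool_pos: [0.5389, 0.1937, 0.0262]
tcp_rot: [1.21, 1.209, -1.211]
force: [0.2, -0.3, -1.1]
width: 0.0548
clock: 19.18
tool_pos: [0.5391, 0.1935, 0.0234]
tcp_rot: [1.211, 1.208, -1.211]
force: [-0.2, 0.1, -0.9]
width: 0.0549
t 19.18 pos [0.5391 0.1935 0.0234] q [-0.198  0.77  -0.367  2.079  0.676  0.41  -1.103] 
 F [-0.2  0.1 -0.9] T [0.01 0.05 0.06] w 0.0549
 x [ 1.e-04  0.e+00 -1.e+00] y [ 1.    -0.002  0.   ] z [-0.002 -1.    -0.   ] yaw_y -0.002
```

```bash
python3 -m handwheel '[0,0,0,0.05,0,0,255,0,0,0,0.05,0,0,255,0,0,0,0,0,0,255]'; python3 -m handwheel '[0,0,0,0.05,0,0,255,0,0,0,0.05,0,0,255,0,0,0,0,0,0,255]'
```

```text
clock: 19.43
tool_pos: [0.539, 0.1935, 0.0223]
tcp_rot: [1.211, 1.208, -1.211]
force: [0.6, -0.6, -0.5]
width: 0.0551
clock: 19.68
tool_pos: [0.5391, 0.1935, 0.0217]
tcp_rot: [1.211, 1.208, -1.21]
force: [0.1, -0.6, 3.6]
width: 0.0551
```

The cap has touched: Fz went from −0.9 to +3.6 N. I settle it, then let go.

```bash
python3 -m handwheel '[0,0,0,0.03,0,0,255,0,0,0,0,0,0,255,0,0,0,0,0,0,255,0,0,0,0,0,0,255]'; python3 -m handwheel '[0,0,0,0,0,0,100,0,0,0,0,0,0,70,0,0,0,0,0,0,40,0,0,0,0,0,0,0,0,0,0,0,0,0,0,0,0,0,0,0,0,0,0,0,0,0,0,0,0]'; python3 st.py; python3 look.py w10
```

```text
clock: 20.02
tool_pos: [0.5391, 0.1936, 0.0217]
tcp_rot: [1.211, 1.208, -1.21]
force: [-1.4, -1.6, 7.8]
width: 0.0551
clock: 20.6
tool_pos: [0.539, 0.1935, 0.021]
tcp_rot: [1.211, 1.208, -1.211]
force: [-0.6, -0.1, 0.3]
width: 0.0856
t 20.6 pos [0.539  0.1935 0.021 ] q [-0.201  0.773 -0.363  2.08   0.679  0.406 -1.106] 
 F [-0.6 -0.1  0.3] T [0.05 0.   0.01] w 0.0856
 x [-2.e-04 -0.e+00 -1.e+00] y [ 1.    -0.002 -0.   ] z [-0.002 -1.     0.   ] yaw_y -0.002
t 20.6 pos [0.539  0.1935 0.021 ] q [-0.201  0.773 -0.363  2.08   0.679  0.406 -1.106] 
 F [-0.6 -0.1  0.3] T [0.05 0.   0.01] w 0.0856
 x [-2.e-04 -0.e+00 -1.e+00] y [ 1.    -0.002 -0.   ] z [-0.002 -1.     0.   ] yaw_y -0.002
```

View pics/w10.png

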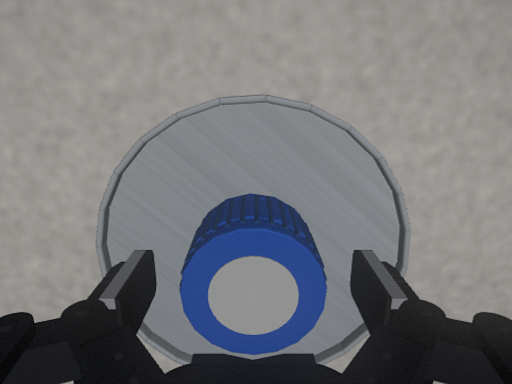

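The fingers are clear of the cap at (253,295), which stands inside the dish. I lift straight up.

```bash
python3 -m handwheel '[0,0,0,-0.5,0,0,0,0,0,0,-1,0,0,0,0,0,0,-2,0,0,0,0,0,0,-3,0,0,0,0,0,0,-3,0,0,0,0,0,0,-3,0,0,0,0,0,0,-2,0,0,0,0,0,0,0,0,0,0]'; python3 -m handwheel '[0,0,0,0,0,0,0,0,0,0,0,0,0,0]'; python3 look.py w11; python3 - <<'E'
from h import *
from station import cams
i=cams.get_image("scene"); cv2.imwrite("pics/scene1.png",cv2.cvtColor(i["pixels"],cv2.COLOR_RGB2BGR))
i=cams.get_image("top"); cv2.imwrite("pics/top1.png",cv2.cvtColor(i["pixels"],cv2.COLOR_RGB2BGR))
E
```

```text
clock: 21.32
tool_pos: [0.5406, 0.1944, 0.1711]
tcp_rot: [1.215, 1.205, -1.205]
force: [0.2, 0.3, 0.6]
width: 0.0854
clock: 21.48
tool_pos: [0.5388, 0.1931, 0.1661]
tcp_rot: [1.211, 1.208, -1.211]
force: [-0.8, 0.4, -0.3]
width: 0.0858
t 21.48 pos [0.5388 0.1931 0.1661] q [-0.052  0.577 -0.571  2.001  0.478  0.698 -0.926] 
 F [-0.8  0.4 -0.3] T [-0.    0.04  0.  ] w 0.0858
 x [-1.e-04 -4.e-04 -1.e+00] y [ 1.    -0.002 -0.   ] z [-0.002 -1.     0.   ] yaw_y -0.002
```

View pics/w11.png

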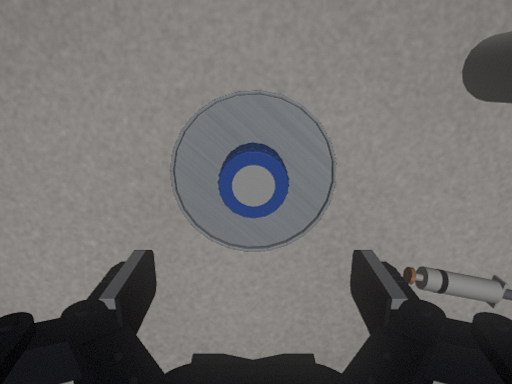

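View pics/scene1.png

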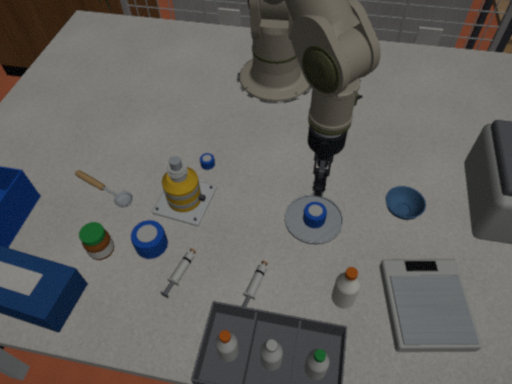

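View pics/top1.png

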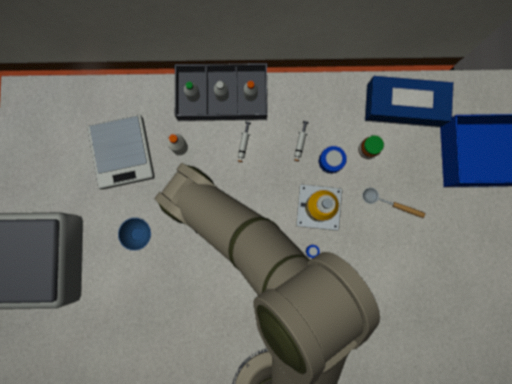

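w11 shows the cap upright at (253,184), inside the dish outline (centre ≈(254,170)). In the scene view the cap is at (315,213) in the dish. The neck is bare at (176,165), and the bystanders are at their starting pixels in both fixed views. One numeric check, then I hand in.

```bash
python3 - <<'E'
from h import *
c=capseg("w11",(253,184),rad=55); o,r=ray("w11",c); print((o+r*(0.041-o[2])/r[2]).round(4))
a=cv2.imread('pics/scene0.png').astype(int); b=cv2.imread('pics/scene1.png').astype(int)
for n,(u,v) in dict(sa=(180,272),sb=(256,284),milk=(346,287),jar=(96,240),bowl=(406,203)).items(): print(n,abs(a-b)[v-22:v+23,u-22:u+23].mean().round(2))
from station import arm
E
```

```text
w11 label px [253.21 185.22] area 1443 topz 0.043 rim fit [0.5387 0.1931] 0.0272 label xyz [0.5391 0.1931 0.043 ]
[0.5391 0.1926 0.041 ]
sa 5.46
sb 5.52
milk 5.18
jar 4.71
bowl 4.53
```

```bash
python3 - <<'E'
from station import arm, monitor
print(arm.finish_job()); s=monitor.sense(); print(s["clock"],s["force"].round(1))
E
```

```text
the job is handed in; nothing more can be done
None
the job is handed in; nothing more can be done
```

The cap is unscrewed, standing in the steel dish and let go, and the job is handed in; no verdict was reported.

**Unscrewing:** I turned the middle-sized blue cap anticlockwise in two grips, about 3.3 rad and then 4.0 rad. The hand climbed 2.5 mm per rad throughout, and the wrist force stayed around 5 N or less. I let go only once, at 3.3 rad, while the cap could not yet be free. It lifted off in the fingers without resistance, showing just its 0.9 N weight.

**Placing:** I lowered it into the dish until it touched (about 8 N at most on the wrist), opened the fingers and lifted straight up.

**Last checks:**
- **Cap position:** it stands at (0.539, 0.193). The dish centre measures (0.539, 0.191 to 0.194), so it is within about 3 mm of the middle.
- **Height:** the cap's top measures 0.043 m against 0.041 m expected. The wrist camera's depth reads 1 to 2 mm high everywhere, so this fits a cap standing on the floor.
- **Upright:** its top was level to 0.006 rad in the hand. After release I judged it by eye only.
- **Bystanders:** they sit at the same pixels before and after. The image difference around each was about 5 grey levels, which I took for camera noise but did not test further.
- **Robot:** the gripper is open, about 15 cm above the dish, and touches nothing.

**Disagreement:** the first fixed-camera fits of the cap differed from the wrist camera by up to 3 mm. I used the wrist value, which was consistent across two hand angles.

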